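# Weigh the transformer plate with the hand scale

## Task

Weigh the transformer plate on the spring hand scale: take the scale off its stand, catch the transformer's loop with the hook by feel, without shoving the plate so that it tips, and draw the scale up until the plate hangs clear of its cradle's rim by about a centimetre (never more than 4 cm off the cradle's floor), keeping it still there for a good second. Then lower it gently back flat into the cradle, unhook, and hang the scale back upright in the stand's fork. Lift the plate only with the scale, and leave the other things where they are.

Things in the scene. Friction and masses are not known exactly. Their poses are not given: they have to be found in the camera images.
- scale: Hand scale, 150 g, upright. Origin: centre of the underside of its black collar (46 x 62 x 7 mm). Below it (z 0 to -84 mm) a grey case 28 x 30 mm, above it (z 7 to 49 mm) a black handle 26 mm along x, 44 mm along y: grip it from above across x. A steel hook of 5 mm wire hangs below; its mouth opens to the scale's +x.
- scale_hook (a joint): How far the sprung hook is drawn out of the case, m (0 to 0.080), the scale's reading: 130 N per metre. About 0.002 with nothing hung; settles within about 0.5 s.
- hook_seat (a point): Inner lowest point of the hook, where a hung loop rests; moves with the hook; unloaded at (0, 0, -138) mm in the scale's frame. From it, along the scale's axes: wire underside 5 mm below; free tip at x +10 mm, its top 8 mm up; inner side of the back leg at x -8.5 mm, 8 to 24 mm up; neck above slopes from (-10, 26) to (0, 34) mm (x, z); case 52 mm up. A loop enters toward the scale's -x, over the tip.
- stand: Fixed scale stand; origin on the desk under the fork's middle. Base 88 x 76 mm, post 56 mm behind (+x). Two flat prongs along x (-37 to +59 mm), 36 mm apart, upper side at z 165 mm, with 4 mm lips at the front ends; open to -x. The scale hangs by its collar, its origin at (0, 0, 165) mm here, x axes alike. To take it: up 10 mm, then 75 mm along the stand's -x; the reverse to hang it.
- cradle: Fixed grey tray, 164 x 92 mm, floor 6 mm thick, kerb 8 mm above the floor, inside 148 x 76 mm. Origin: centre of the underside, on the desk. A fixed flat keyboard, about 35 mm high, lies between it and the stand: carry the hanging hook above it and round the stand.
- plate: Aluminium plate 140 (x) x 66 (y) x 4 mm, loose in the cradle with 4 to 5 mm play; origin: centre of its underside, 6 mm above the cradle's when flat. Carries a transformer (50 x 56 x 42 mm) clamped up to 22 mm before or behind its middle along x: where is not reported, look or feel. In all 0.50 to 0.92 kg, unknown; hangs level within 0.12 rad. Pushed at the loop with about 3 N or more it slides or tips.
- loop_nominal (a point): Centre of the loop's crossbar if the transformer were in the plate's middle; the real one lies up to 22 mm off along the plate's x. Upright steel loop of 5 mm wire on top of the transformer, in the plate's y-z plane: legs at y +-24 mm, crossbar arched 2 mm (highest at y 0), its centre line here 81.5 mm above the plate's underside; 33 mm free height beneath.
- mug: White mug, 92 x 127 x 95 mm, bystander; origin at its underside.
- tape_roll: Roll of black tape, 63 x 63 x 18 mm, bystander; origin: centre of underside.
- heatsink: Finned aluminium heat sink, 32 x 40 x 24 mm, bystander; origin: centre of underside.
- side_cutter: Side cutter with red handles, 62 x 107 x 16 mm, bystander; origin: centre of underside.
- battery: Small upright block battery, 18 x 26 x 48 mm, bystander; origin: centre of underside.

How it is judged:
On the way, in this order (a step that is already met when the one before it is completed fails the run):
1. the hook has caught the loop and the scale takes weight while the plate still lies in the cradle (value of joint scale_hook above 0.01 m and contact force between scale and plate above 0.8 N and z of plate in the frame of cradle below 0.01 m), for 0.02 s.
2. the plate hangs still from the scale, its origin 15 to 40 mm above the cradle's underside (9 to 34 mm off the cradle's floor), touching neither cradle nor desk, for 0.8 s (z of plate in the frame of cradle between 0.015 and 0.04 m and contact force between plate and cradle below 0.05 N and contact force between scale and plate above 1 N and linear speed of plate below 0.03 m/s), for 0.8 s.
3. the plate lies flat in the cradle again and the scale is off load (x of plate in the frame of cradle between -0.008 and 0.008 m and y of plate in the frame of cradle between -0.008 and 0.008 m and z of plate in the frame of cradle below 0.009 m and angle between plate's own z axis and vertical below 0.04 rad and value of joint scale_hook below 0.006 m and linear speed of plate below 0.02 m/s), for 0.1 s.
At the end, for the whole second after the job is handed in: The plate lies flat in the cradle (centre within 8 mm in x and y, 3 mm of the floor, tilt < 0.04 rad), off the hook; the scale hangs upright in the fork (collar within 5 mm of the prongs in height, 12 mm sideways, 15 mm forward, 25 mm back, tilt < 0.08 rad); both at rest (x of plate in the frame of cradle between -0.008 and 0.008 m and y of plate in the frame of cradle between -0.008 and 0.008 m and z of plate in the frame of cradle below 0.009 m and angle between plate's own z axis and vertical below 0.04 rad and x of scale in the frame of stand between -0.015 and 0.025 m and y of scale in the frame of stand between -0.012 and 0.012 m and z of scale in the frame of stand between 0.16 and 0.17 m and angle between scale's own z axis and vertical below 0.08 rad and contact force between scale and plate below 0.05 N and linear speed of plate below 0.02 m/s and linear speed of scale below 0.03 m/s); the robot touches nothing.
It fails at once if the plate is tipped by more than 0.13 rad while the scale does not carry it (reads under 0.008 m) (angle between plate's own z axis and vertical above 0.13 rad and value of joint scale_hook below 0.008 m).
It fails at once if the plate is raised more than 44 mm off the cradle's floor (z of plate in the frame of cradle above 0.05 m).
It fails at once if rough handling: scale and load press on one another with more than 18 N (the heaviest load weighs 9.0 N), or the plate is dropped or pressed into the cradle with more than 30 N (contact force between scale and plate above 18 N or contact force between plate and cradle above 30 N).
It fails at once if fingers or arm handle the plate or transformer directly (more than 2 N) (contact force between any of the fingers, the arm and plate above 2 N).
It fails at once if a bystander is moved by more than 30 mm (distance of any of mug, tape_roll, heatsink, side_cutter, battery from where it was at the start of the episode above 0.03 m).
It also fails if it takes over 72 s, if anything falls off the work surface, if the arm or the gripper's body presses on something with over 40 N, if the wrist force passes 120 N, or if a joint passes its speed limit or range.

## Robot

A 6-joint arm with a two-finger parallel gripper is mounted at the origin on a cart in front of the work surface, level with it; the furniture and walls round the work are solid. World frame = base frame: x ahead of the robot, y to its left, z up, the work surface at z = 0. Lengths are in m, angles in rad, forces in N, time in s.
With the tool pointing down it reaches from about 0.225 to 0.875 m from the base axis. Payload 3.4 kg.
Tool frame: the origin (TCP) lies midway between the tips of the shut fingers; the grasp point (between the pads) lies 19 mm behind it (manip.grip_point_offset is the distance from the TCP to the grasp point, in m); z points along the fingers, y is the line along which they close (so a half turn about z gives the same grasp; the last joint's range is limited). The gripper opens to 85 mm and grips with 20 to 120 N. Pads are 22 mm wide; open, the fingers measure 114 mm over their backs; the gripper's body (76 mm by 85 mm) begins 54 mm behind the grasp point. The pads swing forward as they close: fully open they stand 13 mm farther back than shut.
Start: joints at [-1.286, 0.276, 1.505, -0, 1.361, -0.121], TCP at [0.227, -0.528, 0.231] pointing down, gripper open.
Joint ranges: [-2.89, 2.89], [-0.75, 2.08], [0.22, 2.7], [-1.18, 4.32], [0.11, 2.71], [-2.7, 2.7]. Speed limits (rad/s): [2.57, 2.57, 3.14, 3.14, 3.14, 3.14].

## Interface

Orientations are given as a unit quaternion [w, x, y, z].
In Python, from rig import manip gives the robot as it stands.
- The arm moves only by the shell command python3 -m handwheel 'ROWS' [FORCE]. ROWS is JSON, a list of rows, each an object with "translation": the shift along the tool's x, y, z in m, a list of three; "angular": the turn, a rotation vector about the tool's x, y, z in degrees, a list of three; "hand": the closure, from 0 (fully open) to 1 (shut). A call has 1 to 10 rows; each row shifts and turns the commanded pose from where the row before left it, along the tool's axes as they then stand; what a row does not reach is not made up. A row lasts 1/12 s, in which the tool goes at most 41.7 mm and 7.16 degrees, less where a joint would pass 70% of its speed; a pose out of reach is approached as far as the arm can. A call with a gripper value outside its range is refused whole. The fingers move at their own pace and stop on an object; FORCE is the grip in N (left out, the last holds). Time passes only in rows, so rows that do not move let the fingers close. It gives the time, the measured TCP pose, the force, the opening and the grip force at its end, in the units of the state.
- manip.get_state(): the state, without advancing time (a new reading comes with each control period).
- manip.get_image(name): name is "side" or "top" or "wrist"; returns the picture (400x640x3 uint8, red, green, blue); there is no depth.
- manip.camera_info(name): a dict with "camera_matrix" (3x3 intrinsics, pixels), "eye" and "orientation" of the camera in the world; the wrist camera has in their place "tool_from_camera" (4x4, takes a point from camera to tool coordinates, whose origin is the TCP and whose axes are the flange's). Camera axes: x right, y down, z forward; pixel columns grow to the right and rows downward; lengths in m; the calibration is good to about 2 mm. A picture is of the moment at which its call begins: read the wrist's pose just before it. camera_info takes no time and is no camera call.
- manip.sign_off(): hands the job in; it is judged then, once.
The state is a dict: "clock": time; "qpos": joint angles; "qd": joint speeds; "effort": joint torques, N m; "position": TCP position; "ee_rot": TCP orientation; "contact_force": force on the tool from outside, world axes, zero at the start; "moment": the same for the moment, N m; "width": finger opening in m; "gripper_force": force on a finger pad.
Only numpy, scipy, OpenCV 4.12 (cv2) and the standard library are available. Lean on these libraries where they do the work, as an engineer would, in place of code of your own. Each camera call takes 0.05 s, during which the arm holds its last target. There are 200 camera calls.

## Working session

There is one attempt and no reset: what is moved stays moved. The work goes in short steps, Python scripts to look and compute and a shell command to move; the robot and the scene stay as the last step left them, time stands still between calls to the robot, and variables do not carry over. Pictures are saved under pics/ and viewed, at most 10 in all, crops included, and the job is handed in when it is done.

```bash
mkdir -p pics; python3 - <<'E'
from rig import manip
import cv2,json,numpy as np
for n in("side","top"):
    cv2.imwrite(f"pics/{n}0.png",manip.get_image(n)[:,:,::-1])
    print(n,manip.camera_info(n))
print(manip.camera_info("wrist"));print(manip.get_state(),manip.grip_point_offset)
E
```

```text
side {'camera_matrix': array([[377.85119341,   0.        , 322.76199556],
       [  0.        , 377.85119341, 197.22247654],
       [  0.        ,   0.        ,   1.        ]]), 'eye': array([ 0.32089161, -0.90190982,  0.48858987]), 'orientation': array([-0.54751251,  0.83188236, -0.07101298,  0.0562045 ])}
top {'camera_matrix': array([[483.45168179,   0.        , 314.49561664],
       [  0.        , 483.45168179, 200.33295493],
       [  0.        ,   0.        ,   1.        ]]), 'eye': array([ 0.4048674 , -0.07752101,  1.07182662]), 'orientation': array([ 0.02872534, -0.70519258,  0.70800728, -0.02457589])}
{'camera_matrix': array([[307.7343472 ,   0.        , 324.96103483],
       [  0.        , 307.7343472 , 196.08798087],
       [  0.        ,   0.        ,   1.        ]]), 'tool_from_camera': array([[ 5.63055109e-04, -9.46241518e-01, -3.23460464e-01,
         8.28644811e-02],
       [ 9.99999816e-01,  4.59352185e-04,  3.96947729e-04,
        -5.38526880e-04],
       [-2.27026151e-04, -3.23460628e-01,  9.46241603e-01,
        -1.43024232e-01],
       [ 0.00000000e+00,  0.00000000e+00,  0.00000000e+00,
         1.00000000e+00]])}
{'clock': 0.1, 'qpos': array([-1.28599750e+00,  2.76526268e-01,  1.50597993e+00, -2.73794374e-05,
        1.36070313e+00, -1.21015184e-01]), 'qd': array([-0.00131007, -0.00156469, -0.00375704,  0.00082763,  0.00153917,
       -0.00039254]), 'effort': array([ 1.23154430e-03, -4.17698514e+01, -2.46403456e+01, -1.40603561e-04,
        5.76051185e-03,  2.42218618e-07]), 'position': array([ 0.22683883, -0.52786446,  0.23053994]), 'ee_rot': array([-8.04533638e-04,  9.79484007e-01,  2.01520288e-01, -7.94638033e-05]), 'contact_force': array([-0.77228423,  0.10724901, -0.2665659 ]), 'moment': array([ 0.02878622, -0.02386512,  0.00737175]), 'gripper_force': 0.0, 'width': 0.0851956092530856} 0.0187
```

View pics/top0.png

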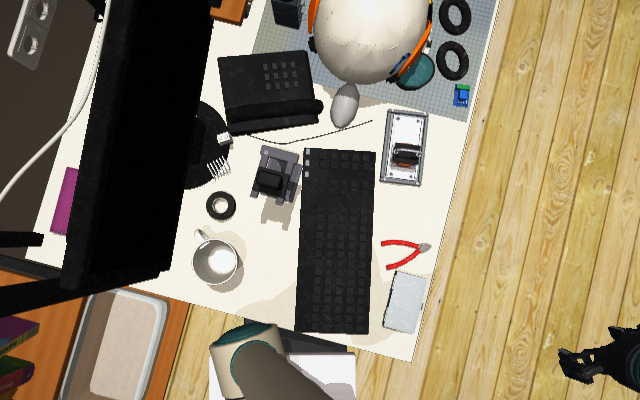

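View pics/side0.png

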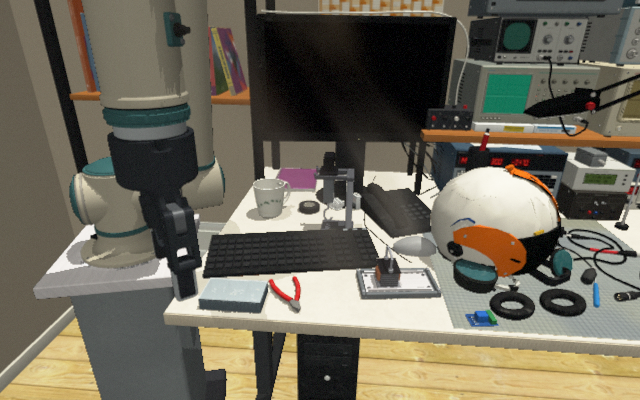

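Top view: stand with scale at about (272,180), and the cradle at (404,148) with its long axis about vertical in the image; the keyboard is between them. Enlarging.

```bash
cat > h.py <<'E'
import numpy as np,cv2
from rig import manip
from scipy.spatial.transform import Rotation as R
def cam(n,s=None):
    c=manip.camera_info(n);K=c["camera_matrix"]
    if n=="wrist":
        s=s or manip.get_state();q=s["ee_rot"];T=np.eye(4);T[:3,:3]=R.from_quat(q,scalar_first=True).as_matrix();T[:3,3]=s["position"]
        M=T@c["tool_from_camera"];return K,M[:3,3],M[:3,:3]
    return K,c["eye"],R.from_quat(c["orientation"],scalar_first=True).as_matrix()
def atz(C,u,v,z):
    K,e,r=C;d=r@np.linalg.inv(K)@[u,v,1];return e+d*(z-e[2])/d[2]
def proj(C,p):
    K,e,r=C;x=K@(r.T@(np.array(p)-e));return x[:2]/x[2]
E
python3 - <<'E'
import cv2
i=cv2.imread("pics/top0.png")
cv2.imwrite("pics/topc.png",cv2.resize(i[100:220,245:435],None,fx=4.2,fy=4.2,interpolation=cv2.INTER_CUBIC))
E
```

```text
(no output)
```

View pics/topc.png

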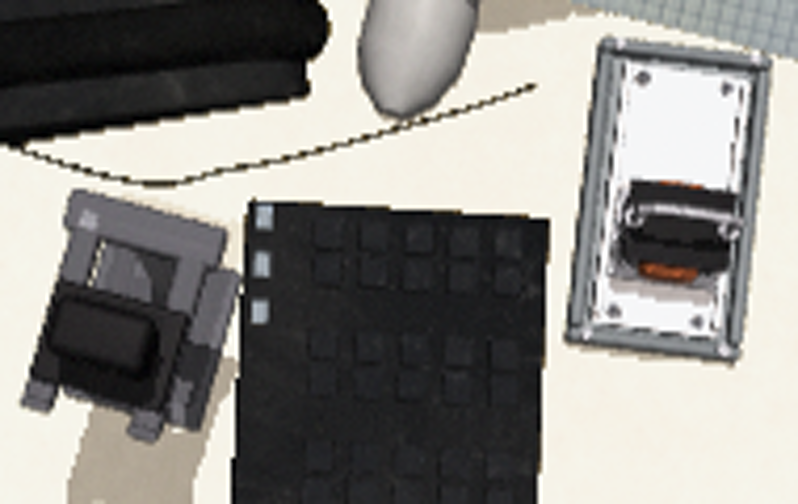

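Crop (×4.2, offset 245,100): prong ends are at (38,395) and (147,428), and the handle's top centre is near (103,330). Cradle corners are (603,40), (770,58), (737,362) and (567,340). The loop bar runs from about (632,215) to (735,230).

```bash
python3 - <<'E'
from h import *
C=cam("top")
f=lambda u,v,z:atz(C,245+u/4.2,100+v/4.2,z)
p1=f(38,408,.165);p2=f(147,438,.165)
print("prong ends",p1,p2,np.linalg.norm(p1-p2))
b1=f(75,190,.165);b2=f(228,230,.165);print("back",b1,b2,np.linalg.norm(b1-b2))
print("handle",f(103,330,.214))
for n,u,v in(("h1",58,298),("h2",155,325),("h3",150,370),("h4",52,345)):print(n,f(u,v,.214))
c=[f(u,v,.014) for u,v in((603,40),(770,58),(737,362),(567,340))]
print("cradle",np.mean(c,0),[np.linalg.norm(c[i]-c[i-1]) for i in range(4)])
d=c[0]+c[1]-c[2]-c[3];print("yaw",np.degrees(np.arctan2(d[1],d[0])))
print("loop",f(632,215,.0855),f(735,230,.0855),f(683,215,.0895))
E
```

```text
prong ends [0.47988573 0.04150581 0.165     ] [ 0.46619868 -0.00741804  0.165     ] 0.05080234968832291
back [0.57869816 0.025327   0.165     ] [ 0.56010288 -0.04382746  0.165     ] 0.07161091466550508
handle [0.50900535 0.00759292 0.214     ]
h1 [0.52280699 0.0268155  0.214     ]
h2 [ 0.51104639 -0.01453254  0.214     ]
h3 [ 0.49182196 -0.01243373  0.214     ]
h4 [0.5026846  0.02926931 0.214     ]
cradle [ 0.60123893 -0.27050482  0.014     ] [np.float64(0.16109959770923704), np.float64(0.08867297326432329), np.float64(0.16282051277388668), np.float64(0.0894679767852338)]
yaw -7.445832360933179
loop [ 0.58019402 -0.23905222  0.0855    ] [ 0.57252314 -0.28934892  0.0855    ] [ 0.5793628  -0.26327808  0.0895    ]
```

```bash
cat >> h.py <<'E'
def rel(target,yawx=None):
    "tool-axes shift to world target, turn to bring tool x to world yaw (deg)"
    s=manip.get_state();M=R.from_quat(s["ee_rot"],scalar_first=True).as_matrix()
    a=np.degrees(np.arctan2(M[1,0],M[0,0]))
    print("t=%.2f"%s["clock"],"pos",s["position"].round(4),"yawx %.2f"%a,"tilt",M[:2,2].round(4),"shift tool mm",(1000*M.T@(np.array(target)-s["position"])).round(1))
    if yawx is not None:print("rotz",round(a-yawx,2))
E
python3 -m handwheel '[{"translation":[0,0,-0.009],"angular":[0,0,-6.4],"hand":0.4},{"translation":[0,0,-0.009],"angular":[0,0,-6.4],"hand":0.4},{"translation":[0,0,-0.009],"angular":[0,0,-6.4],"hand":0.4},{"translation":[0,0,-0.009],"angular":[0,0,-6.4],"hand":0.4},{"translation":[0,0,-0.009],"angular":[0,0,-6.4],"hand":0.4},{"translation":[0,0,-0.009],"angular":[0,0,-6.4],"hand":0.4},{"translation":[0,0,-0.009],"angular":[0,0,-6.4],"hand":0.4},{"translation":[0,0,-0.009],"angular":[0,0,-6.4],"hand":0.4}]'
python3 -c "
from h import *
rel([.58,-.30,.30],74.5)"
```

```text
clock: 0.77
position: [0.2269, -0.528, 0.3032]
ee_rot: [-0.001, 0.795, 0.607, 0.0]
contact_force: [-0.6, 0.1, -0.2]
width: 0.0511
gripper_force: 0.0
t=0.77 pos [ 0.2269 -0.528   0.3032] yawx 74.77 tilt [-0.0003  0.0011] shift tool mm [312.8 280.8   3.4]
rotz 0.27
```

```bash
python3 -m handwheel '[{"translation":[0.029,0.026,0],"angular":[0,0,0],"hand":0.4},{"translation":[0.029,0.026,0],"angular":[0,0,0],"hand":0.4},{"translation":[0.029,0.026,0],"angular":[0,0,0],"hand":0.4},{"translation":[0.029,0.026,0],"angular":[0,0,0],"hand":0.4},{"translation":[0.029,0.026,0],"angular":[0,0,0],"hand":0.4},{"translation":[0.029,0.026,0],"angular":[0,0,0],"hand":0.4},{"translation":[0.029,0.026,0],"angular":[0,0,0],"hand":0.4},{"translation":[0.029,0.026,0],"angular":[0,0,0],"hand":0.4},{"translation":[0.02,0.02,0],"angular":[0,0,0],"hand":0.4},{"translation":[0,0,0],"angular":[0,0,0],"hand":0.4}]'
python3 - <<'E'
from h import *
rel([.508,.0075,.30],74.5)
s=manip.get_state();i=manip.get_image("wrist");np.save("w1.npy",[*s["position"],*s["ee_rot"]])
cv2.imwrite("pics/w1.png",i[:,:,::-1])
C=cam("wrist",s);print(proj(C,[.577,-.265,.0875]),proj(C,[.601,-.27,.014]))
E
```

```text
clock: 1.6
position: [0.5187, -0.343, 0.3022]
ee_rot: [-0.0, 0.795, 0.607, 0.002]
contact_force: [0.1, 0.3, -0.5]
width: 0.0515
gripper_force: 0.0
t=1.60 pos [ 0.5187 -0.343   0.3022] yawx 74.78 tilt [0.0022 0.0029] shift tool mm [ 335.4 -102.4    3.2]
rotz 0.28
[358.06345424  84.70046985] [370.94068075  84.79883495]
```

View pics/w1.png

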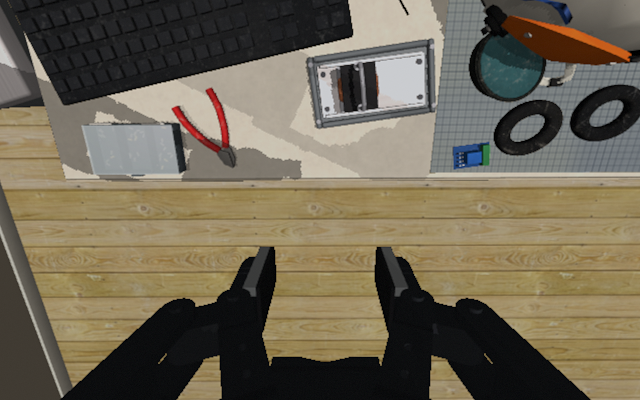

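```bash
python3 - <<'E'
import cv2
i=cv2.imread("pics/w1.png")
cv2.imwrite("pics/w1c.png",cv2.resize(i[30:135,300:445],None,fx=5,fy=5,interpolation=cv2.INTER_CUBIC))
E
```

```text
(no output)
```

View pics/w1c.png

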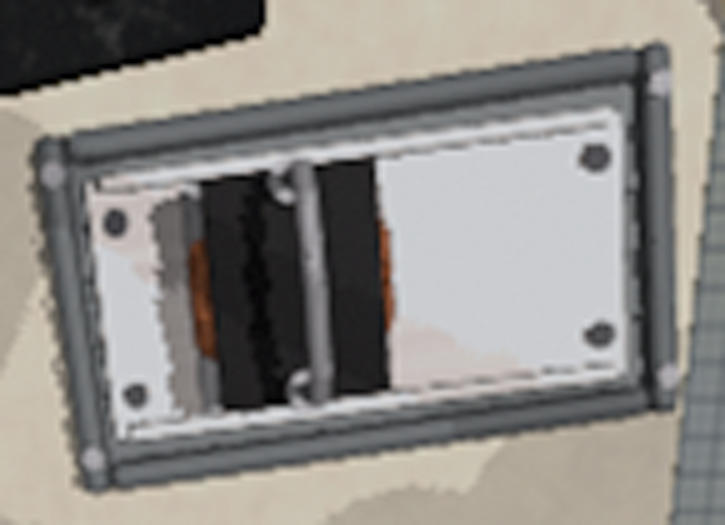

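Crossbar spans crop (303,168)–(322,400). The cradle's corners are (40,140), (662,48), (675,405) and (95,488).

```bash
python3 - <<'E'
from h import *
w=np.load("w1.npy");C=cam("wrist",dict(position=w[:3],ee_rot=w[3:]))
f=lambda u,v,z:atz(C,300+u/5,30+v/5,z)
c=[f(*p,.014) for p in((40,140),(95,488),(675,405),(662,48))]
print("cradle",np.mean(c,0),[np.linalg.norm(c[i]-c[i-1]) for i in range(4)])
d=c[2]+c[3]-c[0]-c[1];print("yaw",np.degrees(np.arctan2(d[1],d[0])))
a,b=f(303,168,.0855),f(322,400,.0855);print("loop",a,b,(a+b)/2,np.linalg.norm(a-b),f(314,283,.0875),"yaw",np.degrees(np.arctan2((a-b)[1],(a-b)[0]))-90)
E
```

```text
cradle [ 0.60374681 -0.27143984  0.014     ] [np.float64(0.15896771663147113), np.float64(0.08886202464221218), np.float64(0.15872989931017326), np.float64(0.08808050026160659)]
yaw -7.344350019691466
loop [ 0.5847426  -0.24488705  0.0855    ] [ 0.57796501 -0.29303683  0.0855    ] [ 0.5813538  -0.26896194  0.0855    ] 0.04862445043939237 [ 0.58156345 -0.26826848  0.0875    ] yaw -8.012346354986093
```

```bash
python3 -m handwheel '[{"translation":[0.036,-0.011,0],"angular":[0,0,0],"hand":0.4},{"translation":[0.036,-0.011,0],"angular":[0,0,0],"hand":0.4},{"translation":[0.036,-0.011,0],"angular":[0,0,0],"hand":0.4},{"translation":[0.036,-0.011,0],"angular":[0,0,0],"hand":0.4},{"translation":[0.036,-0.011,0],"angular":[0,0,0],"hand":0.4},{"translation":[0.036,-0.011,0],"angular":[0,0,0],"hand":0.4},{"translation":[0.036,-0.011,0],"angular":[0,0,0],"hand":0.4},{"translation":[0.036,-0.011,0],"angular":[0,0,0],"hand":0.4},{"translation":[0,0,0],"angular":[0,0,0],"hand":0.4},{"translation":[0,0,0],"angular":[0,0,0],"hand":0.4}]'
python3 - <<'E'
from h import *
rel([.508,.0075,.30],74.5)
s=manip.get_state();i=manip.get_image("wrist");np.save("w2.npy",[*s["position"],*s["ee_rot"]])
cv2.imwrite("pics/w2.png",i[:,:,::-1])
C=cam("wrist",s);print(proj(C,[.508,.0075,.214]))
E
```

```text
clock: 2.48
position: [0.5057, -0.0449, 0.3034]
ee_rot: [0.0, 0.795, 0.606, -0.0]
contact_force: [-0.2, -0.6, -0.6]
width: 0.0515
gripper_force: 0.0
t=2.48 pos [ 0.5057 -0.0449  0.3034] yawx 74.60 tilt [-0.0003 -0.0009] shift tool mm [ 51.1 -11.7   3.3]
rotz 0.1
[310.19895487 136.3542551 ]
```

View pics/w2.png

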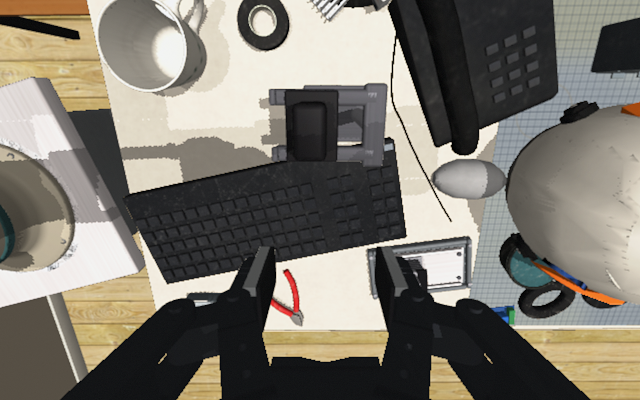

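Handle top's centre is near (311,131), squarely aligned with the fingers and within about 3 mm of the prediction. Going in.

```bash
python3 -m handwheel '[{"translation":[0.018,-0.004,0],"angular":[0,0,0],"hand":0.4},{"translation":[0.018,-0.004,0],"angular":[0,0,0],"hand":0.4},{"translation":[0.017,-0.0035,0],"angular":[0,0,0],"hand":0.4},{"translation":[0,0,0.02],"angular":[0,0,0],"hand":0.4},{"translation":[0,0,0.03],"angular":[0,0,0],"hand":0.4},{"translation":[0,0,0.03],"angular":[0,0,0],"hand":0.4},{"translation":[0,0,0.025],"angular":[0,0,0],"hand":0.4},{"translation":[0,0,0.015],"angular":[0,0,0],"hand":0.4},{"translation":[0,0,0],"angular":[0,0,0],"hand":0.4},{"translation":[0,0,0],"angular":[0,0,0],"hand":0.4}]' 60
python3 - <<'E'
from h import *
rel([.5085,.0095,.182],74.5);print(manip.get_state()["contact_force"])
E
```

```text
clock: 3.37
position: [0.5095, 0.0067, 0.1827]
ee_rot: [-0.0, 0.797, 0.604, -0.001]
contact_force: [0.2, -0.1, 0.5]
width: 0.051
gripper_force: 0.0
t=3.37 pos [0.5095 0.0067 0.1827] yawx 74.32 tilt [-0.002  -0.0006] shift tool mm [ 2.4 -1.7  0.7]
rotz -0.18
[ 0.16753692 -0.11175286  0.530433  ]
```

```bash
python3 -m handwheel '[{"translation":[0,0,0],"angular":[0,0,0],"hand":0.6},{"translation":[0,0,0],"angular":[0,0,0],"hand":0.8},{"translation":[0,0,0],"angular":[0,0,0],"hand":1},{"translation":[0,0,0],"angular":[0,0,0],"hand":1},{"translation":[0,0,0],"angular":[0,0,0],"hand":1},{"translation":[0,0,0],"angular":[0,0,0],"hand":1}]' 60
python3 -m handwheel '[{"translation":[0,0,-0.004],"angular":[0,0,0],"hand":1},{"translation":[0,0,-0.004],"angular":[0,0,0],"hand":1},{"translation":[0,0,-0.004],"angular":[0,0,0],"hand":1},{"translation":[0,0,0],"angular":[0,0,0],"hand":1},{"translation":[0,0,0],"angular":[0,0,0],"hand":1}]'
python3 - <<'E'
from h import *
a=np.radians(-15.5);rel([.5085-.08*np.cos(a),.0075-.08*np.sin(a),.1945],74.5)
E
```

```text
clock: 3.87
position: [0.5109, 0.0079, 0.185]
ee_rot: [0.002, 0.796, 0.605, 0.001]
contact_force: [-1.6, -1.6, 6.2]
width: 0.0247
gripper_force: 59.9
clock: 4.28
position: [0.5098, 0.0086, 0.1954]
ee_rot: [0.0, 0.796, 0.605, 0.0]
contact_force: [0.4, 1.0, -1.4]
width: 0.0251
gripper_force: 59.0
t=4.28 pos [0.5098 0.0086 0.1954] yawx 74.46 tilt [ 0.0002 -0.    ] shift tool mm [ -1.5 -80.9   0.9]
rotz -0.04
```

Scale gripped and lifted (about −1.4 N). Drawing it out of the fork.

```bash
python3 -m handwheel '[{"translation":[0,-0.01,0],"angular":[0,0,0],"hand":1},{"translation":[0,-0.018,0],"angular":[0,0,0],"hand":1},{"translation":[0,-0.018,0],"angular":[0,0,0],"hand":1},{"translation":[0,-0.018,0],"angular":[0,0,0],"hand":1},{"translation":[0,-0.018,0],"angular":[0,0,0],"hand":1},{"translation":[0,0,-0.02],"angular":[0,0,0],"hand":1},{"translation":[0,0,-0.03],"angular":[0,0,0],"hand":1},{"translation":[0,0,-0.03],"angular":[0,0,0],"hand":1},{"translation":[0,0,-0.02],"angular":[0,0,0],"hand":1},{"translation":[0,0,0],"angular":[0,0,0],"hand":1}]'
python3 - <<'E'
from h import *
a=np.radians(-7.4)
L=np.array([.5805,-.267]); t=L-.05*np.array([np.cos(a),np.sin(a)])
rel([*t,.295],82.6)
E
```

```text
clock: 5.12
position: [0.4323, 0.0306, 0.2994]
ee_rot: [0.003, 0.796, 0.605, 0.003]
contact_force: [1.1, 0.7, -0.9]
width: 0.0253
gripper_force: 59.7
t=5.12 pos [0.4323 0.0306 0.2994] yawx 74.46 tilt [ 0.0083 -0.0007] shift tool mm [-254.1  173.     5.4]
rotz -8.14
```

```bash
python3 -m handwheel '[{"translation":[-0.03,0,0],"angular":[0,0,0],"hand":1},{"translation":[-0.03,0,0],"angular":[0,0,0],"hand":1},{"translation":[-0.03,0,0],"angular":[0,0,0],"hand":1},{"translation":[-0.03,0.005,0],"angular":[0,0,0],"hand":1},{"translation":[-0.022,0.028,0],"angular":[0,0,0],"hand":1},{"translation":[-0.022,0.028,0],"angular":[0,0,0],"hand":1},{"translation":[-0.022,0.028,0],"angular":[0,0,0],"hand":1},{"translation":[-0.022,0.028,0],"angular":[0,0,0],"hand":1},{"translation":[-0.022,0.028,0],"angular":[0,0,0],"hand":1},{"translation":[-0.016,0.018,0],"angular":[0,0,0],"hand":1}]'
python3 -m handwheel '[{"translation":[0,0,0],"angular":[0,0,-4],"hand":1},{"translation":[0,0,0],"angular":[0,0,-4],"hand":1},{"translation":[0,0,0],"angular":[0,0,0],"hand":1},{"translation":[0,0,0],"angular":[0,0,0],"hand":1},{"translation":[0,0,0],"angular":[0,0,0],"hand":1}]'
python3 - <<'E'
from h import *
a=np.radians(-7.4)
L=np.array([.5805,-.267]); t=L-.05*np.array([np.cos(a),np.sin(a)])
rel([*t,.225],82.6)
i=manip.get_image("side");C=cam("side")
p=[proj(C,[*t,.08]),proj(C,[*L,.0875])];print(p)
u,v=map(int,p[1]);cv2.imwrite("pics/s1.png",cv2.resize(i[v-75:v+45,u-80:u+70,::-1],None,fx=5,fy=5,interpolation=cv2.INTER_CUBIC));print(u-80,v-75)
E
```

```text
clock: 5.95
position: [0.5226, -0.2523, 0.2929]
ee_rot: [-0.001, 0.797, 0.605, -0.001]
contact_force: [-0.1, 0.1, -1.0]
width: 0.0251
gripper_force: 59.8
clock: 6.37
position: [0.5213, -0.2496, 0.2945]
ee_rot: [-0.001, 0.753, 0.659, -0.0]
contact_force: [0.3, 0.6, -1.5]
width: 0.0251
gripper_force: 59.9
t=6.37 pos [ 0.5213 -0.2496  0.2945] yawx 82.38 tilt [-0.0013  0.0008] shift tool mm [-9.6 11.1 69.5]
rotz -0.22
[array([364.09404316, 252.3356743 ]), array([388.48210924, 248.85644194])]
308 173
```

View pics/s1.png

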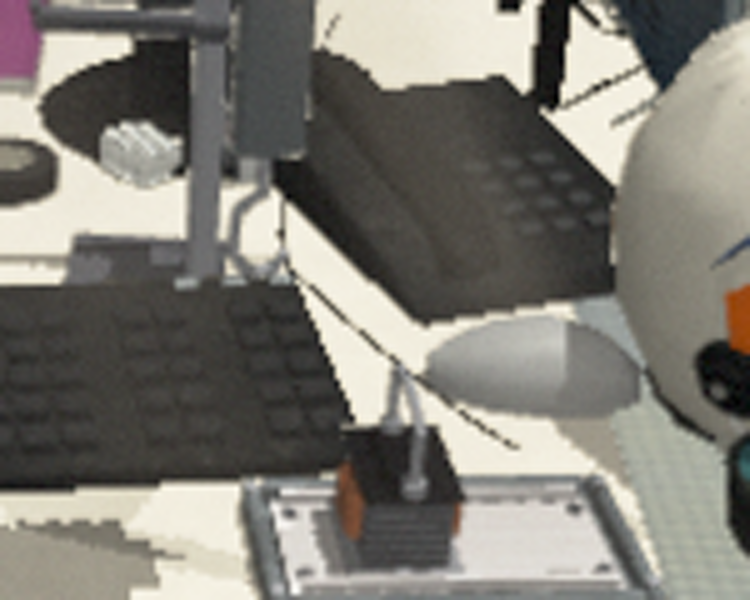

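The hook seat shows at crop (256,270) → px (359.2,227), and the loop top at about (406,378) → (389.2,248.6), which matches the prediction (388.5,248.9).

```bash
python3 - <<'E'
from h import *
C=cam("side")
for z in(.13,.1365,.143):print(z,proj(C,[.5213,-.2496,z]))
a=np.radians(-7.4);L=np.array([.5805,-.267])
t=L-.035*np.array([np.cos(a),np.sin(a)]);rel([*t,.067+.158],82.6)
E
```

```text
0.13 [359.45535906 228.61256044]
0.1365 [359.62946767 225.75668431]
0.143 [359.80475081 222.88154245]
t=6.42 pos [ 0.5214 -0.2496  0.2949] yawx 82.40 tilt [-0.0007  0.0004] shift tool mm [-9.6 26.  69.8]
rotz -0.2
```

```bash
python3 -m handwheel '[{"translation":[-0.005,0.003,0.005],"angular":[0,0,0],"hand":1},{"translation":[-0.005,0.003,0.016],"angular":[0,0,0],"hand":1},{"translation":[0,0.003,0.016],"angular":[0,0,0],"hand":1},{"translation":[0,0.002,0.016],"angular":[0,0,0],"hand":1},{"translation":[0,0,0.01],"angular":[0,0,0],"hand":1},{"translation":[0,0,0.006],"angular":[0,0,0],"hand":1},{"translation":[0,0,0],"angular":[0,0,0],"hand":1},{"translation":[0,0,0],"angular":[0,0,0],"hand":1},{"translation":[0,0,0],"angular":[0,0,0],"hand":1}]'
python3 - <<'E'
from h import *
a=np.radians(-7.4);L=np.array([.5805,-.267])
rel([*L,.067+.158],82.6);print(manip.get_state()["contact_force"])
E
```

```text
clock: 7.17
position: [0.5319, -0.2619, 0.2273]
ee_rot: [0.001, 0.752, 0.659, 0.0]
contact_force: [0.1, 1.4, -1.6]
width: 0.0252
gripper_force: 59.9
t=7.17 pos [ 0.5319 -0.2619  0.2273] yawx 82.45 tilt [ 0.0017 -0.0012] shift tool mm [ 1.3 48.8  2.4]
rotz -0.15
[ 0.07282397  1.37279286 -1.56285392]
```

```bash
python3 -m handwheel '[{"translation":[0,0.006,0.0005],"angular":[0,0,0],"hand":1},{"translation":[0,0.008,0.0005],"angular":[0,0,0],"hand":1},{"translation":[0,0.008,0],"angular":[0,0,0],"hand":1},{"translation":[0,0.006,0],"angular":[0,0,0],"hand":1},{"translation":[0,0.004,0],"angular":[0,0,0],"hand":1},{"translation":[0,0.003,0],"angular":[0,0,0],"hand":1},{"translation":[0,0.003,0],"angular":[0,0,0],"hand":1},{"translation":[0,0.002,0],"angular":[0,0,0],"hand":1},{"translation":[0,0,0],"angular":[0,0,0],"hand":1},{"translation":[0,0,0],"angular":[0,0,0],"hand":1}]'
python3 -m handwheel '[{"translation":[0,0.002,0],"angular":[0,0,0],"hand":1},{"translation":[0,0.002,0],"angular":[0,0,0],"hand":1},{"translation":[0,0.002,0],"angular":[0,0,0],"hand":1},{"translation":[0,0.002,0],"angular":[0,0,0],"hand":1},{"translation":[0,0,0],"angular":[0,0,0],"hand":1},{"translation":[0,0,0],"angular":[0,0,0],"hand":1},{"translation":[0,0,0],"angular":[0,0,0],"hand":1}]'
python3 - <<'E'
from h import *
a=np.radians(-7.4);L=np.array([.5805,-.267])
rel([*L,.067+.158],82.6)
i=manip.get_image("side");cv2.imwrite("pics/s2.png",cv2.resize(i[205:285,350:440,::-1],None,fx=7,fy=7,interpolation=cv2.INTER_CUBIC))
E
```

```text
clock: 8.0
position: [0.571, -0.2668, 0.2252]
ee_rot: [-0.0, 0.752, 0.659, -0.0]
contact_force: [-0.2, 0.4, -0.8]
width: 0.0253
gripper_force: 59.9
clock: 8.58
position: [0.579, -0.2678, 0.2253]
ee_rot: [-0.0, 0.752, 0.659, -0.0]
contact_force: [-0.0, 0.3, -1.8]
width: 0.0251
gripper_force: 59.9
t=8.58 pos [ 0.579  -0.2678  0.2253] yawx 82.45 tilt [-0.0002 -0.    ] shift tool mm [1.  1.4 0.3]
rotz -0.15
```

View pics/s2.png

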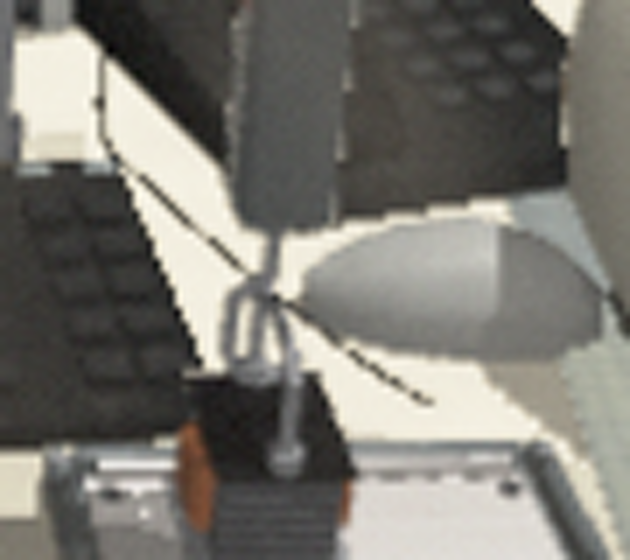

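The hook is through the loop, with its back leg (235,310) before the bar and its bottom (250,370) under it. Lifting in steps.

```bash
python3 -m handwheel '[{"translation":[0,0,-0.003],"angular":[0,0,0],"hand":1},{"translation":[0,0,-0.004],"angular":[0,0,0],"hand":1},{"translation":[0,0,-0.004],"angular":[0,0,0],"hand":1},{"translation":[0,0,-0.003],"angular":[0,0,0],"hand":1},{"translation":[0,0,-0.003],"angular":[0,0,0],"hand":1},{"translation":[0,0,-0.003],"angular":[0,0,0],"hand":1},{"translation":[0,0,-0.003],"angular":[0,0,0],"hand":1},{"translation":[0,0,-0.003],"angular":[0,0,0],"hand":1},{"translation":[0,0,0],"angular":[0,0,0],"hand":1},{"translation":[0,0,0],"angular":[0,0,0],"hand":1}]' 80
python3 -m handwheel '[{"translation":[0,0,-0.003],"angular":[0,0,0],"hand":1},{"translation":[0,0,-0.003],"angular":[0,0,0],"hand":1},{"translation":[0,0,-0.003],"angular":[0,0,0],"hand":1},{"translation":[0,0,-0.003],"angular":[0,0,0],"hand":1},{"translation":[0,0,0],"angular":[0,0,0],"hand":1},{"translation":[0,0,0],"angular":[0,0,0],"hand":1},{"translation":[0,0,0],"angular":[0,0,0],"hand":1},{"translation":[0,0,0],"angular":[0,0,0],"hand":1}]'

```

```text
clock: 9.47
position: [0.5792, -0.2679, 0.2514]
ee_rot: [0.0, 0.752, 0.659, 0.0]
contact_force: [0.5, -0.2, -2.4]
width: 0.0249
gripper_force: 83.0
clock: 10.13
position: [0.5791, -0.2679, 0.2631]
ee_rot: [0.0, 0.752, 0.659, 0.0]
contact_force: [1.0, -0.1, -3.9]
width: 0.0246
gripper_force: 82.7
```

```bash
python3 -m handwheel '[{"translation":[0,0,-0.003],"angular":[0,0,0],"hand":1},{"translation":[0,0,-0.003],"angular":[0,0,0],"hand":1},{"translation":[0,0,-0.003],"angular":[0,0,0],"hand":1},{"translation":[0,0,-0.003],"angular":[0,0,0],"hand":1},{"translation":[0,0,-0.002],"angular":[0,0,0],"hand":1},{"translation":[0,0,-0.002],"angular":[0,0,0],"hand":1},{"translation":[0,0,0],"angular":[0,0,0],"hand":1},{"translation":[0,0,0],"angular":[0,0,0],"hand":1},{"translation":[0,0,0],"angular":[0,0,0],"hand":1},{"translation":[0,0,0],"angular":[0,0,0],"hand":1}]'
python3 - <<'E'
from h import *
F=[]
for k in range(6):
    i=manip.get_image("side");F.append(manip.get_state()["contact_force"])
print(np.mean(F,0),np.std(F,0));np.save("ref.npy",i);print(manip.get_state()["position"])
E
```

```text
clock: 10.97
position: [0.579, -0.2678, 0.2791]
ee_rot: [-0.0, 0.752, 0.659, -0.0]
contact_force: [1.3, -0.6, -5.8]
width: 0.0247
gripper_force: 82.4
[ 1.55446263 -0.65522517 -6.00739298] [0.31086831 0.49170538 0.38197071]
[ 0.57899116 -0.2678255   0.27927283]
```

```bash
cat > chk.py <<'E'
from h import *
C=cam("side");a=np.radians(-7.4);c=np.array([.6025,-.271]);ux=np.array([np.cos(a),np.sin(a)]);uy=np.array([-ux[1],ux[0]])
F=[]
for k in range(5):
    i=manip.get_image("side");F.append(manip.get_state()["contact_force"])
g0,g1=[cv2.cvtColor(x,cv2.COLOR_RGB2GRAY) for x in(np.load("ref.npy"),i)]
def flow(pts):
    m=np.zeros_like(g0);cv2.fillConvexPoly(m,np.array([proj(C,p) for p in pts]).astype(int),255)
    f=cv2.goodFeaturesToTrack(g0,20,.02,3,mask=m);q,st,e=cv2.calcOpticalFlowPyrLK(g0,g1,f,None,winSize=(11,11),maxLevel=2)
    d=(q-f)[st==1].reshape(-1,2);return np.median(d,0).round(2),len(d)
# transformer front face (-y side), relative x about -0.021
tx=c-.021*ux-.028*uy
print("xfmr flow",flow([[*(tx-.025*ux),.012],[*(tx+.025*ux),.012],[*(tx+.025*ux),.05],[*(tx-.025*ux),.05]]))
w=c-.03*uy
print("plate flow",flow([[*(w+.01*ux),.01],[*(w+.068*ux),.01],[*(w+.068*ux+.06*uy),.01],[*(w+.01*ux+.06*uy),.01]]))
P=[*c,.01];print("px per mm",(proj(C,[*c,.02])-proj(C,P))/10)
s=manip.get_state();print("F",np.mean(F,0).round(2),"z",s["position"][2].round(4),"t",s["clock"])
E
python3 -m handwheel '[{"translation":[0,0,-0.002],"angular":[0,0,0],"hand":1},{"translation":[0,0,-0.002],"angular":[0,0,0],"hand":1},{"translation":[0,0,-0.002],"angular":[0,0,0],"hand":1},{"translation":[0,0,-0.002],"angular":[0,0,0],"hand":1},{"translation":[0,0,-0.002],"angular":[0,0,0],"hand":1},{"translation":[0,0,0],"angular":[0,0,0],"hand":1},{"translation":[0,0,0],"angular":[0,0,0],"hand":1},{"translation":[0,0,0],"angular":[0,0,0],"hand":1}]'
python3 chk.py
```

```text
clock: 11.93
position: [0.5788, -0.2677, 0.2891]
ee_rot: [-0.0, 0.752, 0.659, -0.0]
contact_force: [1.1, -1.2, -7.1]
width: 0.0245
gripper_force: 82.3
xfmr flow (array([-0.25, -0.09], dtype=float32), 6)
plate flow (array([-0.19, -0.18], dtype=float32), 7)
px per mm [ 0.04332304 -0.39176087]
F [ 0.8  -0.32 -7.38] z 0.2891 t 12.1833
```

```bash
python3 -m handwheel '[{"translation":[0,0,-0.002],"angular":[0,0,0],"hand":1},{"translation":[0,0,-0.002],"angular":[0,0,0],"hand":1},{"translation":[0,0,-0.002],"angular":[0,0,0],"hand":1},{"translation":[0,0,-0.002],"angular":[0,0,0],"hand":1},{"translation":[0,0,-0.002],"angular":[0,0,0],"hand":1},{"translation":[0,0,0],"angular":[0,0,0],"hand":1},{"translation":[0,0,0],"angular":[0,0,0],"hand":1},{"translation":[0,0,0],"angular":[0,0,0],"hand":1}]'
python3 chk.py
```

```text
clock: 12.85
position: [0.5788, -0.2678, 0.2991]
ee_rot: [-0.0, 0.752, 0.659, -0.0]
contact_force: [1.1, 0.5, -9.1]
width: 0.025
gripper_force: 82.1
xfmr flow (array([-0.37, -0.08], dtype=float32), 6)
plate flow (array([-0.27, -0.23], dtype=float32), 7)
px per mm [ 0.04332304 -0.39176087]
F [ 0.11  0.2  -8.57] z 0.2992 t 13.1
```

```bash
python3 -m handwheel '[{"translation":[0,0,-0.002],"angular":[0,0,0],"hand":1},{"translation":[0,0,-0.002],"angular":[0,0,0],"hand":1},{"translation":[0,0,-0.002],"angular":[0,0,0],"hand":1},{"translation":[0,0,-0.002],"angular":[0,0,0],"hand":1},{"translation":[0,0,0],"angular":[0,0,0],"hand":1},{"translation":[0,0,0],"angular":[0,0,0],"hand":1},{"translation":[0,0,0],"angular":[0,0,0],"hand":1},{"translation":[0,0,0],"angular":[0,0,0],"hand":1}]'
python3 chk.py
```

```text
clock: 13.77
position: [0.5789, -0.2678, 0.3071]
ee_rot: [-0.0, 0.752, 0.659, -0.0]
contact_force: [-0.1, 0.1, -10.3]
width: 0.0244
gripper_force: 82.0
xfmr flow (array([-0.63, -0.61], dtype=float32), 6)
plate flow (array([-0.64, -0.67], dtype=float32), 7)
px per mm [ 0.04332304 -0.39176087]
F [-0.66  0.15 -9.77] z 0.3072 t 14.0167
```

```bash
python3 -m handwheel '[{"translation":[0,0,-0.002],"angular":[0,0,0],"hand":1},{"translation":[0,0,-0.002],"angular":[0,0,0],"hand":1},{"translation":[0,0,-0.002],"angular":[0,0,0],"hand":1},{"translation":[0,0,-0.002],"angular":[0,0,0],"hand":1},{"translation":[0,0,0],"angular":[0,0,0],"hand":1},{"translation":[0,0,0],"angular":[0,0,0],"hand":1},{"translation":[0,0,0],"angular":[0,0,0],"hand":1},{"translation":[0,0,0],"angular":[0,0,0],"hand":1}]'
python3 chk.py
```

```text
clock: 14.68
position: [0.5789, -0.2678, 0.3152]
ee_rot: [-0.0, 0.752, 0.659, -0.0]
contact_force: [0.5, -0.4, -9.9]
width: 0.0252
gripper_force: 82.0
xfmr flow (array([-0.54, -3.55], dtype=float32), 6)
plate flow (array([ 0.51, -1.4 ], dtype=float32), 7)
px per mm [ 0.04332304 -0.39176087]
F [-0.52  0.17 -9.52] z 0.3152 t 14.9333
```

```bash
python3 -m handwheel '[{"translation":[0,0,-0.002],"angular":[0,0,0],"hand":1},{"translation":[0,0,-0.003],"angular":[0,0,0],"hand":1},{"translation":[0,0,-0.003],"angular":[0,0,0],"hand":1},{"translation":[0,0,-0.003],"angular":[0,0,0],"hand":1},{"translation":[0,0,-0.003],"angular":[0,0,0],"hand":1},{"translation":[0,0,0],"angular":[0,0,0],"hand":1},{"translation":[0,0,0],"angular":[0,0,0],"hand":1},{"translation":[0,0,0],"angular":[0,0,0],"hand":1},{"translation":[0,0,0],"angular":[0,0,0],"hand":1},{"translation":[0,0,0],"angular":[0,0,0],"hand":1}]'
python3 chk.py
python3 - <<'E'
import cv2
from h import *
i=manip.get_image("side");cv2.imwrite("pics/s3.png",cv2.resize(i[195:305,340:450,::-1],None,fx=5,fy=5,interpolation=cv2.INTER_CUBIC))
E
```

```text
clock: 15.77
position: [0.5789, -0.2678, 0.329]
ee_rot: [-0.0, 0.752, 0.659, -0.0]
contact_force: [-0.2, 0.2, -9.8]
width: 0.0243
gripper_force: 82.0
xfmr flow (array([ 0.09, -9.46], dtype=float32), 6)
plate flow (array([ -2.07, -16.3 ], dtype=float32), 7)
px per mm [ 0.04332304 -0.39176087]
F [ 0.2  -0.13 -9.86] z 0.3293 t 16.0167
```

View pics/s3.png

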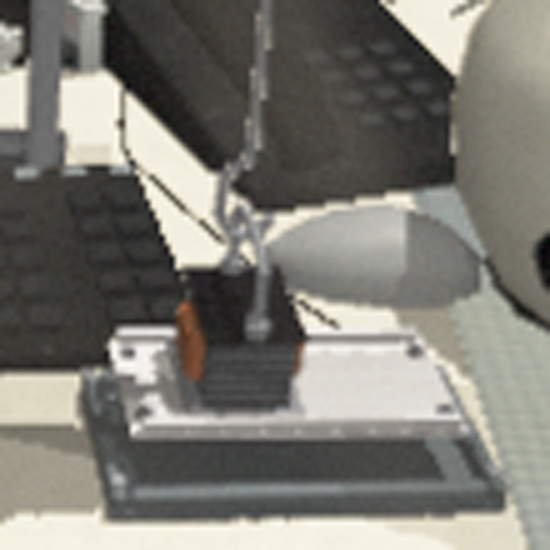

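The plate hangs level and clear of the rim, about 23 mm up. Holding it still.

```bash
for k in 1 ; do python3 -m handwheel '[{"translation":[0,0,0],"angular":[0,0,0],"hand":1},{"translation":[0,0,0],"angular":[0,0,0],"hand":1},{"translation":[0,0,0],"angular":[0,0,0],"hand":1},{"translation":[0,0,0],"angular":[0,0,0],"hand":1},{"translation":[0,0,0],"angular":[0,0,0],"hand":1},{"translation":[0,0,0],"angular":[0,0,0],"hand":1},{"translation":[0,0,0],"angular":[0,0,0],"hand":1},{"translation":[0,0,0],"angular":[0,0,0],"hand":1},{"translation":[0,0,0],"angular":[0,0,0],"hand":1},{"translation":[0,0,0],"angular":[0,0,0],"hand":1}]'; done; python3 chk.py; python3 chk.py
```

```text
clock: 16.9
position: [0.579, -0.2679, 0.3293]
ee_rot: [0.0, 0.752, 0.659, -0.0]
contact_force: [0.5, -0.0, -9.5]
width: 0.0249
gripper_force: 82.0
xfmr flow (array([ 0.15, -9.36], dtype=float32), 6)
plate flow (array([ -1.82, -16.29], dtype=float32), 7)
px per mm [ 0.04332304 -0.39176087]
F [ 0.05  0.2  -9.75] z 0.3293 t 17.15
xfmr flow (array([ 0.14, -9.37], dtype=float32), 6)
plate flow (array([ -2.11, -16.3 ], dtype=float32), 7)
px per mm [ 0.04332304 -0.39176087]
F [ 0.1   0.   -9.59] z 0.3293 t 17.4
```

```bash
python3 -m handwheel '[{"translation":[0,0,0.001],"angular":[0,0,0],"hand":1},{"translation":[0,0,0.002],"angular":[0,0,0],"hand":1},{"translation":[0,0,0.002],"angular":[0,0,0],"hand":1},{"translation":[0,0,0.002],"angular":[0,0,0],"hand":1},{"translation":[0,0,0.002],"angular":[0,0,0],"hand":1},{"translation":[0,0,0.002],"angular":[0,0,0],"hand":1},{"translation":[0,0,0.002],"angular":[0,0,0],"hand":1},{"translation":[0,0,0.001],"angular":[0,0,0],"hand":1},{"translation":[0,0,0],"angular":[0,0,0],"hand":1},{"translation":[0,0,0],"angular":[0,0,0],"hand":1}]'
python3 -m handwheel '[{"translation":[0,0,0.001],"angular":[0,0,0],"hand":1},{"translation":[0,0,0.002],"angular":[0,0,0],"hand":1},{"translation":[0,0,0.002],"angular":[0,0,0],"hand":1},{"translation":[0,0,0.002],"angular":[0,0,0],"hand":1},{"translation":[0,0,0.002],"angular":[0,0,0],"hand":1},{"translation":[0,0,0.002],"angular":[0,0,0],"hand":1},{"translation":[0,0,0.002],"angular":[0,0,0],"hand":1},{"translation":[0,0,0.002],"angular":[0,0,0],"hand":1},{"translation":[0,0,0],"angular":[0,0,0],"hand":1},{"translation":[0,0,0],"angular":[0,0,0],"hand":1}]'
python3 chk.py
```

```text
clock: 18.23
position: [0.579, -0.2679, 0.3152]
ee_rot: [-0.0, 0.752, 0.659, -0.0]
contact_force: [0.1, 1.4, -10.1]
width: 0.0248
gripper_force: 82.0
clock: 19.07
position: [0.5789, -0.2677, 0.3003]
ee_rot: [-0.0, 0.752, 0.659, -0.0]
contact_force: [-0.7, 0.2, -9.9]
width: 0.0248
gripper_force: 82.1
xfmr flow (array([-0.3 , -0.33], dtype=float32), 6)
plate flow (array([-0.52, -0.55], dtype=float32), 7)
px per mm [ 0.04332304 -0.39176087]
F [-0.29  0.11 -8.64] z 0.3005 t 19.3167
```

```bash
python3 -m handwheel '[{"translation":[0,0,0.002],"angular":[0,0,0],"hand":1},{"translation":[0,0,0.003],"angular":[0,0,0],"hand":1},{"translation":[0,0,0.003],"angular":[0,0,0],"hand":1},{"translation":[0,0,0.003],"angular":[0,0,0],"hand":1},{"translation":[0,0,0.003],"angular":[0,0,0],"hand":1},{"translation":[0,0,0.003],"angular":[0,0,0],"hand":1},{"translation":[0,0,0.003],"angular":[0,0,0],"hand":1},{"translation":[0,0,0],"angular":[0,0,0],"hand":1}]'
python3 chk.py
python3 -m handwheel '[{"translation":[0,0,0.003],"angular":[0,0,0],"hand":1},{"translation":[0,0,0.003],"angular":[0,0,0],"hand":1},{"translation":[0,0,0.003],"angular":[0,0,0],"hand":1},{"translation":[0,0,0.003],"angular":[0,0,0],"hand":1},{"translation":[0,0,0.003],"angular":[0,0,0],"hand":1},{"translation":[0,0,0.003],"angular":[0,0,0],"hand":1},{"translation":[0,0,0.003],"angular":[0,0,0],"hand":1},{"translation":[0,0,0.003],"angular":[0,0,0],"hand":1},{"translation":[0,0,0],"angular":[0,0,0],"hand":1},{"translation":[0,0,0],"angular":[0,0,0],"hand":1}]'
python3 chk.py
```

```text
clock: 19.98
position: [0.5791, -0.2676, 0.2798]
ee_rot: [-0.0, 0.752, 0.659, 0.0]
contact_force: [0.7, 0.9, -6.1]
width: 0.0244
gripper_force: 82.5
xfmr flow (array([-0.22, -0.35], dtype=float32), 6)
plate flow (array([-0.52, -0.53], dtype=float32), 7)
px per mm [ 0.04332304 -0.39176087]
F [-0.38  1.03 -6.6 ] z 0.2806 t 20.2333
clock: 21.07
position: [0.5792, -0.2681, 0.2564]
ee_rot: [0.0, 0.752, 0.659, 0.0]
contact_force: [0.9, 0.5, -4.1]
width: 0.0248
gripper_force: 82.9
xfmr flow (array([-0.32, -0.31], dtype=float32), 6)
plate flow (array([-0.54, -0.51], dtype=float32), 7)
px per mm [ 0.04332304 -0.39176087]
F [ 0.84  0.7  -3.45] z 0.2566 t 21.3167
```

```bash
python3 -m handwheel '[{"translation":[0,0,0.003],"angular":[0,0,0],"hand":1},{"translation":[0,0,0.003],"angular":[0,0,0],"hand":1},{"translation":[0,0,0.003],"angular":[0,0,0],"hand":1},{"translation":[0,0,0.003],"angular":[0,0,0],"hand":1},{"translation":[0,0,0.003],"angular":[0,0,0],"hand":1},{"translation":[0,0,0.003],"angular":[0,0,0],"hand":1},{"translation":[0,0,0.003],"angular":[0,0,0],"hand":1},{"translation":[0,0,0.003],"angular":[0,0,0],"hand":1},{"translation":[0,0,0],"angular":[0,0,0],"hand":1},{"translation":[0,0,0],"angular":[0,0,0],"hand":1}]'
python3 -m handwheel '[{"translation":[0,0,0.003],"angular":[0,0,0],"hand":1},{"translation":[0,0,0.003],"angular":[0,0,0],"hand":1},{"translation":[0,0,0],"angular":[0,0,0],"hand":1},{"translation":[0,0,0],"angular":[0,0,0],"hand":1},{"translation":[0,0,0],"angular":[0,0,0],"hand":1},{"translation":[0,0,0],"angular":[0,0,0],"hand":1}]'
python3 chk.py;
```

```text
clock: 22.15
position: [0.5789, -0.2679, 0.2321]
ee_rot: [-0.0, 0.752, 0.659, -0.0]
contact_force: [1.4, -0.5, -1.3]
width: 0.0249
gripper_force: 83.1
clock: 22.65
position: [0.5791, -0.2679, 0.2264]
ee_rot: [0.0, 0.752, 0.659, 0.0]
contact_force: [0.5, -0.4, -1.3]
width: 0.0247
gripper_force: 83.1
xfmr flow (array([-0.32, -0.27], dtype=float32), 6)
plate flow (array([-0.52, -0.47], dtype=float32), 7)
px per mm [ 0.04332304 -0.39176087]
F [-0.13  0.15 -1.76] z 0.2264 t 22.9
```

```bash
python3 -m handwheel '[{"translation":[0,-0.003,0],"angular":[0,0,0],"hand":1},{"translation":[0,-0.003,0],"angular":[0,0,0],"hand":1},{"translation":[0,-0.004,0],"angular":[0,0,0],"hand":1},{"translation":[0,-0.004,0],"angular":[0,0,0],"hand":1},{"translation":[0,-0.006,0],"angular":[0,0,0],"hand":1},{"translation":[0,-0.008,0],"angular":[0,0,0],"hand":1},{"translation":[0,-0.01,0],"angular":[0,0,0],"hand":1},{"translation":[0,-0.01,0],"angular":[0,0,0],"hand":1},{"translation":[0,-0.004,0],"angular":[0,0,0],"hand":1},{"translation":[0,0,0],"angular":[0,0,0],"hand":1}]'
python3 chk.py; python3 -c "
from h import *
rel([.5268,-.2548,.299],74.5)"
```

```text
clock: 23.73
position: [0.526, -0.2607, 0.2267]
ee_rot: [-0.0, 0.752, 0.659, -0.0]
contact_force: [-0.2, 0.3, -1.3]
width: 0.025
gripper_force: 83.1
xfmr flow (array([-0.28, -0.27], dtype=float32), 6)
plate flow (array([-0.52, -0.29], dtype=float32), 7)
px per mm [ 0.04332304 -0.39176087]
F [ 0.04  0.06 -1.27] z 0.2264 t 23.9833
t=23.98 pos [ 0.5279 -0.2612  0.2264] yawx 82.45 tilt [ 0.0006 -0.0003] shift tool mm [  6.2  -1.9 -72.6]
rotz 7.95
```

Unhooked with the plate undisturbed. Raising, turning back, then returning round the stand.

```bash
python3 -m handwheel '[{"translation":[0,0,-0.01],"angular":[0,0,0],"hand":1},{"translation":[0,0,-0.02],"angular":[0,0,0],"hand":1},{"translation":[0,0,-0.02],"angular":[0,0,0],"hand":1},{"translation":[0,0,-0.02],"angular":[0,0,4],"hand":1},{"translation":[0,0,-0.005],"angular":[0,0,4],"hand":1},{"translation":[0,0,0],"angular":[0,0,0],"hand":1},{"translation":[0,0,0],"angular":[0,0,0],"hand":1}]'
python3 - <<'E'
from h import *
a=np.radians(-15.5);rel([.5098-.083*np.cos(a),.0086-.083*np.sin(a),.30],74.46)
E
```

```text
clock: 24.57
position: [0.5278, -0.2611, 0.3019]
ee_rot: [0.001, 0.796, 0.606, 0.0]
contact_force: [-0.9, 0.4, -1.7]
width: 0.0244
gripper_force: 83.3
t=24.57 pos [ 0.5278 -0.2611  0.3019] yawx 74.56 tilt [ 0.0009 -0.0006] shift tool mm [ 255.3 -172.1    1.6]
rotz 0.1
```

```bash
python3 -m handwheel '[{"translation":[0.014,-0.02,0],"angular":[0,0,0],"hand":1},{"translation":[0.022,-0.03,0],"angular":[0,0,0],"hand":1},{"translation":[0.022,-0.03,0],"angular":[0,0,0],"hand":1},{"translation":[0.022,-0.03,0],"angular":[0,0,0],"hand":1},{"translation":[0.025,-0.031,0],"angular":[0,0,0],"hand":1},{"translation":[0.025,-0.031,0],"angular":[0,0,0],"hand":1},{"translation":[0.035,0,0],"angular":[0,0,0],"hand":1},{"translation":[0.035,0,0],"angular":[0,0,0],"hand":1},{"translation":[0.035,0,0],"angular":[0,0,0],"hand":1},{"translation":[0.02,0,0],"angular":[0,0,0],"hand":1}]'
python3 -m handwheel '[{"translation":[0,0,0],"angular":[0,0,0],"hand":1},{"translation":[0,0,0],"angular":[0,0,0],"hand":1},{"translation":[0,0,0],"angular":[0,0,0],"hand":1}]'
python3 - <<'E'
from h import *
a=np.radians(-15.5);rel([.5098-.083*np.cos(a),.0086-.083*np.sin(a),.1965],74.46)
E
```

```text
clock: 25.4
position: [0.4298, 0.034, 0.3007]
ee_rot: [-0.001, 0.795, 0.606, 0.0]
contact_force: [0.3, -0.1, -2.1]
width: 0.025
gripper_force: 83.1
clock: 25.65
position: [0.4296, 0.0304, 0.3006]
ee_rot: [-0.0, 0.796, 0.605, -0.001]
contact_force: [-0.9, -0.6, -1.5]
width: 0.0251
gripper_force: 83.1
t=25.65 pos [0.4296 0.0304 0.3006] yawx 74.52 tilt [-0.0018 -0.0008] shift tool mm [  0.6   0.3 104.1]
rotz 0.06
```

```bash
python3 -m handwheel '[{"translation":[0,0,0.02],"angular":[0,0,0],"hand":1},{"translation":[0,0,0.03],"angular":[0,0,0],"hand":1},{"translation":[0,0,0.03],"angular":[0,0,0],"hand":1},{"translation":[0,0,0.016],"angular":[0,0,0],"hand":1},{"translation":[0,0,0.008],"angular":[0,0,0],"hand":1},{"translation":[0,0,0],"angular":[0,0,0],"hand":1},{"translation":[0,0,0],"angular":[0,0,0],"hand":1},{"translation":[0,0,0],"angular":[0,0,0],"hand":1}]'
python3 -m handwheel '[{"translation":[0,0.008,0],"angular":[0,0,0],"hand":1},{"translation":[0,0.015,0],"angular":[0,0,0],"hand":1},{"translation":[0,0.015,0],"angular":[0,0,0],"hand":1},{"translation":[0,0.015,0],"angular":[0,0,0],"hand":1},{"translation":[0,0.015,0],"angular":[0,0,0],"hand":1},{"translation":[0,0.01,0],"angular":[0,0,0],"hand":1},{"translation":[0,0.004,0],"angular":[0,0,0],"hand":1},{"translation":[0,0,0],"angular":[0,0,0],"hand":1},{"translation":[0,0,0],"angular":[0,0,0],"hand":1}]'
python3 -c "
from h import *
rel([.5098,.0086,.1855],74.46)"
```

```text
clock: 26.32
position: [0.4313, 0.0302, 0.1986]
ee_rot: [0.001, 0.796, 0.605, 0.001]
contact_force: [0.2, 0.3, -1.5]
width: 0.0248
gripper_force: 83.1
clock: 27.07
position: [0.5087, 0.0089, 0.1973]
ee_rot: [-0.0, 0.796, 0.605, -0.0]
contact_force: [-0.1, 0.8, -1.8]
width: 0.0245
gripper_force: 83.1
t=27.07 pos [0.5087 0.0089 0.1973] yawx 74.45 tilt [-0.0008  0.0001] shift tool mm [ 0.   1.1 11.8]
rotz -0.01
```

```bash
python3 -m handwheel '[{"translation":[0,0,0.003],"angular":[0,0,0],"hand":1},{"translation":[0,0,0.003],"angular":[0,0,0],"hand":1},{"translation":[0,0,0.002],"angular":[0,0,0],"hand":1},{"translation":[0,0,0.001],"angular":[0,0,0],"hand":1},{"translation":[0,0,0],"angular":[0,0,0],"hand":1},{"translation":[0,0,0],"angular":[0,0,0],"hand":1}]'
python3 -m handwheel '[{"translation":[0,0,0.001],"angular":[0,0,0],"hand":1},{"translation":[0,0,0.001],"angular":[0,0,0],"hand":1},{"translation":[0,0,0.001],"angular":[0,0,0],"hand":1},{"translation":[0,0,0],"angular":[0,0,0],"hand":1},{"translation":[0,0,0],"angular":[0,0,0],"hand":1}]'
```

```text
clock: 27.57
position: [0.5089, 0.0088, 0.1882]
ee_rot: [-0.0, 0.796, 0.605, -0.0]
contact_force: [-0.2, -0.2, -1.1]
width: 0.0247
gripper_force: 83.1
clock: 27.98
position: [0.5091, 0.0088, 0.1852]
ee_rot: [-0.0, 0.796, 0.605, -0.0]
contact_force: [-0.3, 0.1, -2.5]
width: 0.0245
gripper_force: 83.4
```

```bash
python3 -m handwheel '[{"translation":[0,0,0.001],"angular":[0,0,0],"hand":1},{"translation":[0,0,0],"angular":[0,0,0],"hand":1},{"translation":[0,0,0],"angular":[0,0,0],"hand":1}]'|grep -E "pos|cont"
python3 -m handwheel '[{"translation":[0,0,0.001],"angular":[0,0,0],"hand":1},{"translation":[0,0,0],"angular":[0,0,0],"hand":1},{"translation":[0,0,0],"angular":[0,0,0],"hand":1}]'|grep -E "pos|cont"
```

```text
position: [0.5092, 0.0087, 0.185]
contact_force: [-1.2, 0.3, 4.3]
position: [0.5092, 0.0087, 0.185]
contact_force: [-3.1, 0.8, 10.6]
```

Collar sits on the prongs (upward reaction). Relieving the pressure and opening.

```bash
python3 -m handwheel '[{"translation":[0,0,-0.0015],"angular":[0,0,0],"hand":1},{"translation":[0,0,0],"angular":[0,0,0],"hand":0.68},{"translation":[0,0,0],"angular":[0,0,0],"hand":0.6},{"translation":[0,0,0],"angular":[0,0,0],"hand":0.5},{"translation":[0,0,0],"angular":[0,0,0],"hand":0.4},{"translation":[0,0,0],"angular":[0,0,0],"hand":0.4},{"translation":[0,0,0],"angular":[0,0,0],"hand":0.4}]' 20
python3 -m handwheel '[{"translation":[0,0,-0.01],"angular":[0,0,0],"hand":0.4},{"translation":[0,0,-0.02],"angular":[0,0,0],"hand":0.4},{"translation":[0,0,-0.03],"angular":[0,0,0],"hand":0.4},{"translation":[0,0,-0.03],"angular":[0,0,0],"hand":0.4},{"translation":[0,0,-0.03],"angular":[0,0,0],"hand":0.4},{"translation":[-0.03,0,0],"angular":[0,0,0],"hand":0.4},{"translation":[-0.03,0,0],"angular":[0,0,0],"hand":0.4},{"translation":[-0.02,0,0],"angular":[0,0,0],"hand":0.4},{"translation":[0,0,0],"angular":[0,0,0],"hand":0.4},{"translation":[0,0,0],"angular":[0,0,0],"hand":0.4}]'
python3 - <<'E'
from h import *
t=manip.get_image("wrist")[60:180,230:430];s=manip.get_image("side")[120:310,290:450]
z=lambda a,h:cv2.resize(a,(int(a.shape[1]*h/a.shape[0]),h),interpolation=cv2.INTER_CUBIC)
cv2.imwrite("pics/fin.png",np.hstack([z(t,230)[:, :380],z(s,450)[:230]*0])[:, :, ::-1] if 0 else np.hstack([z(s,480),np.vstack([z(t,220),np.zeros((260,z(t,220).shape[1],3),np.uint8)])])[:,:,::-1])
E
```

```text
clock: 29.07
position: [0.5091, 0.0088, 0.1846]
ee_rot: [-0.0, 0.796, 0.605, -0.0]
contact_force: [-0.3, -0.1, 0.9]
width: 0.0511
gripper_force: 0.0
clock: 29.9
position: [0.4876, -0.0689, 0.3055]
ee_rot: [0.0, 0.797, 0.604, 0.0]
contact_force: [-0.3, 0.1, -0.4]
width: 0.0509
gripper_force: 0.0
```

View pics/fin.png

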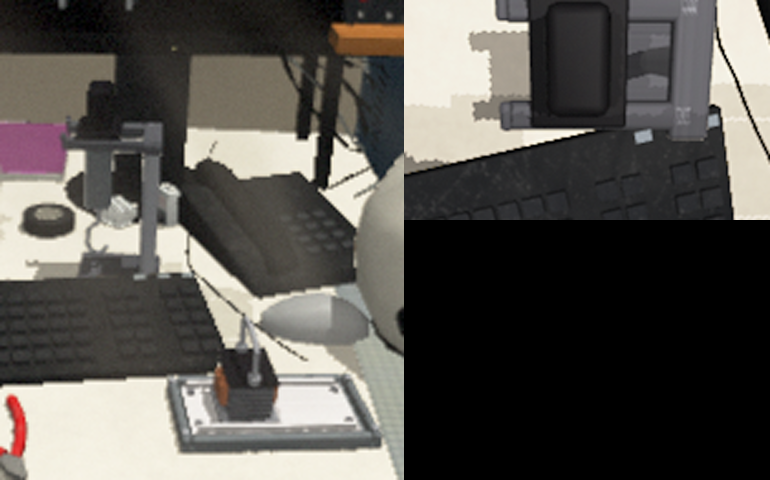

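The scale hangs upright in the fork at about (100,130), seen squarely from above. The plate lies flat in its cradle at about (275,410), and nothing is touching the gripper.

```bash
python3 -c "
from rig import manip
print(manip.sign_off())"
```

```text
the job is handed in; nothing more can be done
None
```

I weighed the plate at about 0.83 kg (8.2 N) on the scale, set it back flat in the cradle, hung the scale back in the fork, and handed the job in at about 30 s; sign-off gave no verdict.

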